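# Unlatch and open the bur case

## Task

Two black latched cases stand on the goldsmith's bench. On the wider one, flip the toggle latch fully open, then lift its lid until it stands nearly upright, and leave it standing open. Leave the narrower case latched.

Things in the scene. Friction and masses are not known exactly. Their poses are not given: they have to be found in the camera images.
- case: Wide black bur case, 150 mm deep (x) by 180 wide (y), lid top at z 68 mm, fixed to the bench. Origin: centre of its underside, z up. Its front with the latch faces its -x, roughly towards the robot. In its frame the latch pivot is at x -85, y -45, z 58 mm and the lid's hinge axis runs along y at x +75, z 60 mm.
- case_latch (a joint): Wide case's latch lever (rad). 0 = closed: leaning 35 degrees back over the lid, hooked over its catch so it cannot lift. Grows as the lever swings up and outward, away from the lid (to the case's -x); 2.0 = fully open, sticking out in front, 80 degrees past upright. Over-centre spring: below 1.0 it snaps shut, above 1.0 it snaps open and stays. About 3 N at the tab moves it.
- case_tab (a point): End of the wide case's steel latch lever, 56 mm from its pivot: the middle of an 8 mm thick, 42 mm wide cross bar. Closed, it is at x -53, y -45, z 104 mm in the case's frame, 36 mm above the lid. The lid behind it is bare: closed fingers go down there, to 15 mm above the lid, and push it to the case's -x, 30 mm or more past the pivot.
- case_lid (a joint): Opening of the wide case's lid (rad): 0 = shut, 1.57 = upright, stop at 1.75. The front edge rises and the lid (150 by 180 by 8 mm, 0.25 kg) swings back to the case's +x. Stiff hinge: it stays where it is left; 2 to 7 N at the handle moves it. The handle's bar can turn between the fingers, so they may keep pointing down.
- case_handle (a point): Middle of the wide case's lid handle: a round steel bar 10 mm thick and 50 mm long, along the case's y, on a leg at each end, 31 mm free under the bar. Shut, it is at x -45, y +45, z 104 mm in the case's frame.
- small_latch (a joint): Latch lever of the other black case, of the same make, depth, height, latch and handle but only 110 mm wide, on the other side of the bench. 0 = closed, 2.0 = open; to be left closed.
Mind the look-alikes: they are no part of the job. Leave any turquoise look-alike of the part that bears small_latch alone.

How it is judged:
On the way, in this order (a step that is already met when the one before it is completed fails the run):
1. the wide case's latch is flipped open while its lid is still down (value of joint case_latch above 1.6 rad and value of joint case_lid below 0.15 rad), for 0.2 s.
2. the lid is lifted past 63 degrees (value of joint case_lid above 1.1 rad), for 0.2 s.
At the end, for the whole second after the job is handed in: The wide case's latch is open (beyond 1.6 rad of 2.0), its lid stands open beyond 1.1 rad (63 degrees) and at rest, and the narrow case's latch is still closed (below 0.5 rad) (value of joint case_latch above 1.6 rad and value of joint case_lid above 1.1 rad and velocity of joint case_lid between -0.1 and 0.1 rad/s and value of joint small_latch below 0.5 rad); the robot touches nothing.
It fails at once if the narrow case's latch is flipped (value of joint small_latch above 0.5 rad).
It also fails if it takes over 45 s, if anything falls off the work surface, if the arm or the gripper's body presses on something with over 40 N, if the wrist force passes 120 N, or if a joint passes its speed limit or range.

## Robot

A 6-joint arm with a two-finger parallel gripper is mounted at the origin on the work surface. World frame = base frame: x ahead of the robot, y to its left, z up, the work surface at z = 0. Lengths are in m, angles in rad, forces in N, time in s.
With the tool pointing down it reaches from about 0.3 to 0.85 m from the base axis. Payload 4.2 kg.
Tool frame: the origin (TCP) lies on the front face of the gripper's body, between the roots of the fingers; the fingertips stand 78 mm ahead of it and the grasp point (between the pads) lies 60 mm ahead of it; z points along the fingers, y is the direction in which the jaws open and shut (so a half turn about z gives the same grasp; the last joint's range is limited). The gripper opens to 91 mm and grips with 3 to 60 N. Pads are 32 mm wide; open, the fingers measure 118 mm over their backs; the gripper's body (76 mm by 178 mm) begins 60 mm behind the grasp point.
Start: joints at [-1.28, 0.32, 1.565, -0, 1.257, -0.02], TCP at [0.176, -0.547, 0.292] pointing down, gripper open.
Joint ranges: [-3.11, 3.11], [-0.84, 2.01], [0.21, 2.61], [-1.34, 4.49], [0.05, 2.63], [-2.56, 2.56]. Speed limits (rad/s): [2.57, 2.57, 3.14, 3.14, 3.14, 3.14].

## Interface

Orientations are given as a rotation vector (axis times angle).
In Python, from cell import env gives the robot as it stands. The module is installed in compiled form; this text tells all that it offers.
- The arm moves only by the tool drive_tool, never from a script. Its argument "plan" is a list of rows, each an object with "xyz": the shift along the tool's x, y, z in mm, a list of three; "turn": the turn about the tool's z in degrees. A call has 1 to 20 rows; each row shifts and turns the pose as measured when the row begins, along the tool's axes as they then stand; what a row does not reach is not made up. A row lasts 1/10 s, in which the tool goes at most 50 mm and 8.59 degrees, less where a joint would pass 70% of its speed; a pose out of reach is approached as far as the arm can. A call with a gripper value outside its range is refused whole. "gripper" is the gripper command: -1 is fully open, 1 is shut, values between are in proportion, set as the call begins (left out, the last holds). The fingers move at their own pace and stop on an object; "squeeze" is the grip in N (left out, the last holds). Time passes only in rows, so rows that do not move let the fingers close. It gives the time, the measured TCP pose, the force and the opening at its end, in the units of the state.
- env.sense(): the state, without advancing time (a new reading comes with each control period).
- env.snapshot(name): name is "side" or "top" or "wrist"; returns a dict with "image" (400x640x3 uint8, red, green, blue), "intrinsics" (3x3 intrinsics, pixels), "k1" (the pictures are not rectified: a ray, as slopes to the right and down, at radius r is drawn at 1 + k1 r^2 times it, then the intrinsics apply), "rvec" (rotation vector, rad) and "tvec" (3), from world to camera coordinates, as OpenCV has them; the wrist camera has in their place "mount" (4x4, takes a point from camera to tool coordinates, whose origin is the TCP and whose axes are the flange's). Camera axes: x right, y down, z forward; pixel columns grow to the right and rows downward; lengths in m; the calibration is good to about 2 mm. A picture is of the moment at which its call begins: read the wrist's pose just before it. There is no depth.
- env.finish_job(): hands the job in, once; it reports no verdict.
The state is a dict: "t": time; "qpos": joint angles; "qd": joint speeds; "effort": joint torques, N m; "eef_pos": TCP position; "tool_rot": TCP orientation; "ft_force": force on the tool from outside, world axes, zero at the start; "moment": the same for the moment, N m; "width": finger opening in m.
Only numpy, scipy, OpenCV 4.12 (cv2) and the standard library are available. Lean on these libraries where they do the work, as an engineer would, in place of code of your own. Each camera call takes 0.05 s, during which the arm holds its last target. There are 200 camera calls.

## Working session

There is one attempt and no reset: what is moved stays moved. The work goes in short steps, Python scripts to look and compute and a tool call to move; the robot and the scene stay as the last step left them, time stands still between calls to the robot, and variables do not carry over. Pictures are saved under pics/ and viewed, about 8 in all and at most 12, crops included, and the job is handed in when it is done.

Besides the shell and the picture viewer there is one more tool, called after "Request:" as name([rows], argument=value, ...), one row to a line, values as JSON. drive_tool: Moves the arm, as the interface text tells. Its arguments: {"type":"object","properties":{"plan":{"type":"array"},"gripper":{"type":"number"},"squeeze":{"type":"number"}},"required":["plan"]}

```bash
mkdir -p pics
cat > h.py <<'E'
import numpy as np, cv2, json
from scipy.spatial.transform import Rotation as R
from cell import env
def snap(n,f):
    s=env.sense(); d=env.snapshot(n); cv2.imwrite('pics/'+f+'.png',d['image'][:,:,::-1])
    if 'mount' in d:
        T=np.eye(4);T[:3,:3]=R.from_rotvec(s['tool_rot']).as_matrix();T[:3,3]=s['eef_pos']
        W=T@np.array(d['mount'])
    else:
        W=np.eye(4);r=R.from_rotvec(np.ravel(d['rvec'])).as_matrix();W[:3,:3]=r.T;W[:3,3]=-r.T@np.ravel(d['tvec'])
    np.savez('pics/'+f,K=np.array(d['intrinsics']),k1=d['k1'],W=W)
def ray(f,u,v):
    z=np.load('pics/'+f+'.npz');p=cv2.undistortPoints(np.array([[[u,v]]],float),z['K'],np.array([float(z['k1']),0,0,0]))[0,0]
    return z['W'][:3,3], z['W'][:3,:3]@np.array([p[0],p[1],1])
def at(f,u,v,h):
    o,d=ray(f,u,v);return o+d*(h-o[2])/d[2]
def proj(f,P):
    z=np.load('pics/'+f+'.npz');c=(np.asarray(P)-z['W'][:3,3])@z['W'][:3,:3]
    return cv2.projectPoints(c.reshape(-1,1,3),np.zeros(3),np.zeros(3),z['K'],np.array([float(z['k1']),0,0,0]))[0][:,0]
E
python3 - <<'E'
from h import *
snap('top','top1');snap('side','side1')
s=env.sense();print(s)
a=cv2.imread('pics/top1.png');b=cv2.imread('pics/side1.png');print(np.load('pics/top1.npz')['W'],np.load('pics/side1.npz')['W'])
E
```

```text
{'t': 0.1, 'qpos': array([-1.28001545e+00,  3.20259487e-01,  1.56555699e+00, -6.83234028e-06,
        1.25740522e+00, -2.00065683e-02]), 'qd': array([ 1.12713369e-04,  8.15712111e-06, -3.42480878e-03,  3.48386140e-04,
        3.69625810e-04, -2.65485860e-03]), 'effort': array([-2.51064637e-05, -4.13335669e+01, -2.32509273e+01,  7.29383086e-02,
        4.22388967e-02, -6.30134537e-05]), 'eef_pos': array([ 0.17574182, -0.54714225,  0.29148617]), 'tool_rot': array([-3.10214421e+00, -4.85975021e-01,  3.55315963e-04]), 'ft_force': array([-0.75702423, -0.1245084 , -0.47126338]), 'moment': array([ 0.03188886, -0.00931477, -0.04281515]), 'width': 0.0908886182182377}
[[ 0.01092818 -0.9949729   0.09954652  0.2753437 ]
 [-0.99974336 -0.00889608  0.02083464 -0.02246888]
 [-0.01984433 -0.09974865 -0.99481476  1.25123934]
 [ 0.          0.          0.          1.        ]] [[-0.95087343 -0.24089044  0.19445182  0.17572682]
 [-0.3092806   0.71156561 -0.63088818  0.79742496]
 [ 0.0136097  -0.66003499 -0.75111157  1.0516764 ]
 [ 0.          0.          0.          1.        ]]
```

View pics/top1.png

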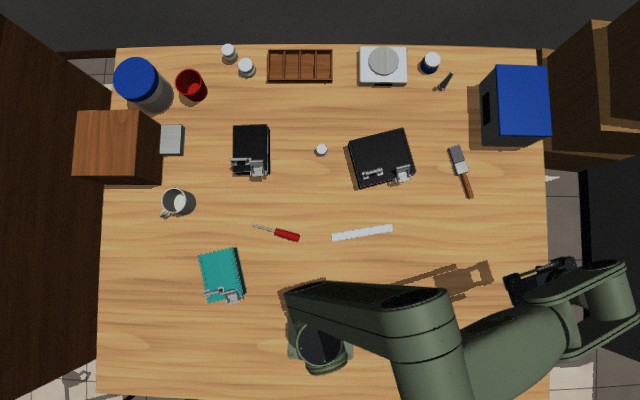

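View pics/side1.png

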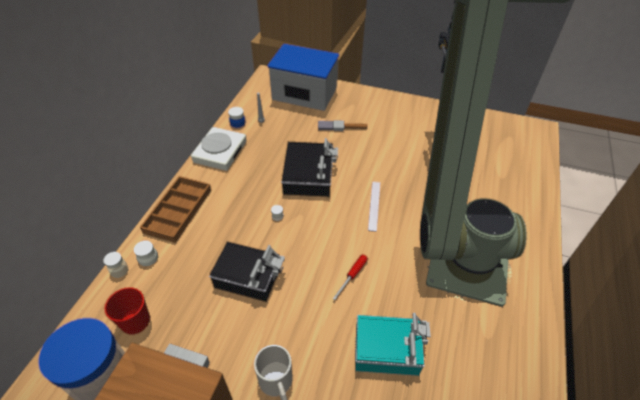

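Top view: the wide case is around (381,158), with its handle near (372,176) and latch near (402,176). The narrow case is at (251,150), and the turquoise look-alike is at (221,275). I'll enlarge the wide case.

Run:
```python
from h import *
a=cv2.imread('pics/top1.png')[120:200,335:430];b=cv2.imread('pics/side1.png')[130:205,270:350]
f=lambda i:np.clip(cv2.resize(i,(570,480) if i is a else (570,534),interpolation=cv2.INTER_CUBIC).astype(float)*1.6+20,0,255)
cv2.imwrite('pics/crop1.png',f(a))
```

```text
[ WARN:0@0.665] global loadsave.cpp:1063 imwrite_ Unsupported depth image for selected encoder is fallbacked to CV_8U.
```

View pics/crop1.png

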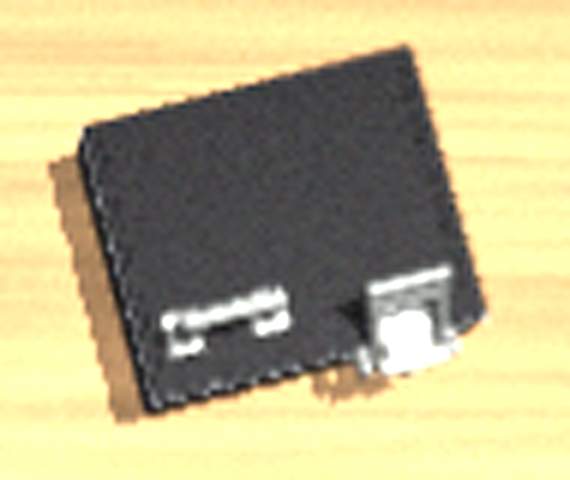

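Crop (6x): the lid corners are at (88,128), (410,47), (485,318) and (150,408). The handle bar runs (168,320)–(283,296) and the latch bar (370,290)–(450,270). I'll fit the pose from these.

```bash
cat >> h.py <<'E'
def cw(p,P):
    c,s=np.cos(p[2]),np.sin(p[2]);P=np.atleast_2d(P);return np.c_[p[0]+c*P[:,0]-s*P[:,1],p[1]+s*P[:,0]+c*P[:,1],P[:,2]]
def tool(p_world):
    s=env.sense();return R.from_rotvec(s['tool_rot']).as_matrix().T@(np.asarray(p_world)-s['eef_pos'])*1000
E
python3 - <<'E'
from h import *
from scipy.optimize import least_squares
px=np.array([(88,128),(410,47),(485,318),(150,408),(168,318),(283,296),(370,288),(450,270)])/6+[335,120]
P=np.array([(75,90,68),(75,-90,68),(-75,-90,68),(-75,90,68),(-45,70,107),(-45,20,107),(-53,-24,106),(-53,-66,106)])/1000
r=least_squares(lambda p:(proj('top1',cw(p,P))-px).ravel(),[.55,-.2,.2])
print(r.x,np.degrees(r.x[2]),np.round(r.fun.reshape(-1,2),1))
for n,q in dict(tab=(-.053,-.045,.104),behind=(0.0,-.045,.104),handle=(-.045,.045,.104),pivot=(-.085,-.045,.058),hinge=(.075,.045,.06)).items(): print(n,cw(r.x,q))
s=env.sense();print(R.from_rotvec(s['tool_rot']).as_matrix().round(3))
E
```

```text
[ 0.53554591 -0.18947878  0.25157683] 14.41429081449181 [[-1.2 -0.6]
 [ 0.1 -0.3]
 [ 0.3 -0.1]
 [ 0.3 -1.4]
 [ 2.4  0.6]
 [-0.8  0.4]
 [-0.6  0.9]
 [-0.6  0.6]]
tab [[ 0.49541621 -0.2462556   0.104     ]]
behind [[ 0.54674782 -0.23306223  0.104     ]]
handle [[ 0.48076054 -0.15709725  0.104     ]]
pivot [[ 0.46442353 -0.2542214   0.058     ]]
hinge [[ 0.59698308 -0.12722547  0.06      ]]
[[ 0.952  0.306 -0.   ]
 [ 0.306 -0.952  0.002]
 [ 0.    -0.002 -1.   ]]
```

Request:
drive_tool([
  {"xyz": [37,-15.5,0],"turn": 0},
  {"xyz": [37,-15.5,0],"turn": 0},
  {"xyz": [37,-15.5,0],"turn": 0},
  {"xyz": [37,-15.5,0],"turn": 0},
  {"xyz": [37,-15.5,0],"turn": 0},
  {"xyz": [37,-15.5,0],"turn": 0},
  {"xyz": [37,-15.5,0],"turn": 0},
  {"xyz": [37,-15.5,0],"turn": 0},
  {"xyz": [37,-15.5,0],"turn": 0},
  {"xyz": [37,-15.5,0],"turn": 0},
  {"xyz": [37,-15.5,0],"turn": 0},
  {"xyz": [37,-15.5,0],"turn": 0},
], gripper=1, squeeze=15)

```text
t: 1.3
eef_pos: [0.5511, -0.2256, 0.2858]
tool_rot: [-3.099, -0.47, 0.011]
ft_force: [-0.1, -0.8, -0.3]
width: 0.0008
```

Request:
drive_tool([
  {"xyz": [0,0,0],"turn": -8},
  {"xyz": [0,0,0],"turn": -8},
  {"xyz": [0,0,0],"turn": -8},
  {"xyz": [0,0,0],"turn": -8},
  {"xyz": [0,0,0],"turn": -8},
  {"xyz": [0,0,0],"turn": -8},
  {"xyz": [0,0,0],"turn": -8},
  {"xyz": [0,0,0],"turn": -8},
  {"xyz": [0,0,0],"turn": -8},
  {"xyz": [0,0,0],"turn": -8},
  {"xyz": [0,0,0],"turn": -8},
  {"xyz": [0,0,0],"turn": 0},
])

```text
t: 2.5
eef_pos: [0.5538, -0.2189, 0.278]
tool_rot: [-1.802, -2.544, 0.001]
ft_force: [0.3, 0.3, -0.3]
width: 0.0
```

Run:
```python
from h import *
s=env.sense();M=R.from_rotvec(s['tool_rot']).as_matrix()
print(s['t'],s['qpos'].round(2),s['eef_pos'],s['width'],M.round(3),'yaw',np.degrees(np.arctan2(M[1,0],M[0,0])))
p=[.5355,-.1895,.2516]
print(tool(cw(p,(-.005,-.045,.161))[0]))
snap('wrist','w1')
```

```text
2.5 [-0.4   0.37  1.52  0.    1.27 -0.74] [ 0.55375114 -0.21888447  0.27797319] 4.219419626101873e-05 [[-0.332  0.943 -0.02 ]
 [ 0.943  0.332  0.013]
 [ 0.019 -0.015 -1.   ]] yaw 109.38897039901839
[-12.86301128 -14.63752978 116.97394893]
```

View pics/w1.png

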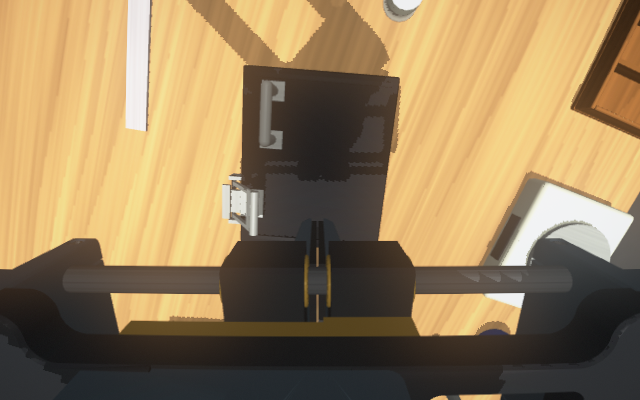

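The wrist view shows the handle bar from (265,83) to (265,146), the latch bar at (254,194)–(253,234), and lid corners at (245,66) and (399,77). I'll check these against the fit.

Run:
```python
from h import *
from scipy.optimize import least_squares
p=[.5355,-.1895,.2516]
px=np.array([(245,66),(399,77),(265,82),(265,147),(254,194),(253,235)],float)
P=np.array([(-75,90,68),(75,90,68),(-45,70,107),(-45,20,107),(-53,-24,106),(-53,-66,106)])/1000
print(proj('w1',cw(p,P)).round(0).tolist())
r=least_squares(lambda p:(proj('w1',cw(p,P))-px).ravel(),p);print(r.x,r.fun.reshape(-1,2).round(1).tolist())
for q in (p,r.x): print(tool(cw(q,(-.005,-.045,.161))[0]),cw(q,(-.045,.045,.104)))
```

```text
[[242.0, 63.0], [400.0, 78.0], [265.0, 82.0], [262.0, 143.0], [252.0, 191.0], [250.0, 235.0]]
[ 0.53749144 -0.18965081  0.26686074] [[-2.4, -0.8], [1.8, 0.1], [1.1, 2.3], [-0.9, -2.1], [0.1, -0.8], [0.2, 1.4]]
[-12.92801564 -14.61693306 116.94166148] [[ 0.48071388 -0.15711974  0.104     ]]
[-13.85585612 -12.10836256 116.88705969] [[ 0.48221757 -0.15811036  0.104     ]]
```

Request:
drive_tool([
  {"xyz": [-13,-13,0],"turn": 0},
  {"xyz": [0,0,30],"turn": 4.6},
  {"xyz": [0,0,30],"turn": 0},
  {"xyz": [0,0,25],"turn": 0},
  {"xyz": [0,0,0],"turn": 0},
])

```text
t: 3.05
eef_pos: [0.5443, -0.2351, 0.191]
tool_rot: [-1.93, -2.452, 0.002]
ft_force: [-0.9, -0.4, 0.2]
width: 0.0003
```

Run:
```python
from h import *
s=env.sense();M=R.from_rotvec(s['tool_rot']).as_matrix()
print(s['eef_pos'],M.round(3),'yaw',np.degrees(np.arctan2(M[1,0],M[0,0])))
p=[.5365,-.1895,.258]
for x in(-.005,-.125):print(tool(cw(p,(x,-.045,.161))[0]))
```

```text
[ 0.5442856  -0.23505323  0.19095899] [[-0.235  0.972 -0.018]
 [ 0.972  0.235  0.012]
 [ 0.016 -0.014 -1.   ]] yaw 103.57597629599199
[ 0.52722671 -0.49433087 29.98171415]
[  -1.99879682 -120.45584817   31.67096565]
```

Request:
drive_tool([
  {"xyz": [0,0,15],"turn": 0},
  {"xyz": [0,0,14],"turn": 0},
  {"xyz": [0,0,0],"turn": 0},
])

```text
t: 3.35
eef_pos: [0.5451, -0.2352, 0.1638]
tool_rot: [-1.939, -2.448, 0.001]
ft_force: [-0.0, -0.2, -0.2]
width: 0.0004
```

Request:
drive_tool([
  {"xyz": [0,-10,0],"turn": 0},
  {"xyz": [0,-10,0],"turn": 0},
  {"xyz": [0,-10,0],"turn": 0},
  {"xyz": [0,-10,0],"turn": 0},
  {"xyz": [0,-10,0],"turn": 0},
  {"xyz": [0,-10,0],"turn": 0},
  {"xyz": [0,-10,0],"turn": 0},
  {"xyz": [0,-10,0],"turn": 0},
  {"xyz": [0,-10,0],"turn": 0},
  {"xyz": [0,-10,0],"turn": 0},
  {"xyz": [0,-10,0],"turn": 0},
  {"xyz": [0,-10,0],"turn": 0},
  {"xyz": [0,-10,0],"turn": 0},
  {"xyz": [0,0,0],"turn": 0},
])

```text
t: 4.75
eef_pos: [0.4123, -0.268, 0.1724]
tool_rot: [1.957, 2.456, 0.014]
ft_force: [0.1, -0.7, -0.1]
width: 0.0
```

Run:
```python
from h import *
p=[.5365,-.1895,.258]
for x in(-.005,-.125):print(tool(cw(p,(x,-.045,.161))[0]))
```

```text
[  3.60052561 134.93431034  12.4520133 ]
[-0.33866508 15.00286192 11.48741137]
```

Request:
drive_tool([
  {"xyz": [0,0,-25],"turn": 0},
  {"xyz": [0,0,-30],"turn": 0},
  {"xyz": [0,0,-30],"turn": 0},
  {"xyz": [0,0,-20],"turn": 0},
  {"xyz": [15,0,0],"turn": 0},
  {"xyz": [15,20,0],"turn": 0},
  {"xyz": [15,25,0],"turn": 0},
  {"xyz": [15,25,0],"turn": 0},
  {"xyz": [15,20,0],"turn": 0},
  {"xyz": [15,5,0],"turn": 0},
  {"xyz": [0,0,0],"turn": 0},
], gripper=-0.1)

```text
t: 5.85
eef_pos: [0.4824, -0.1501, 0.2748]
tool_rot: [-1.953, -2.446, -0.013]
ft_force: [-0.2, -0.2, 0.1]
width: 0.0498
```

Run:
```python
from h import *
snap('wrist','w2')
s=env.sense();M=R.from_rotvec(s['tool_rot']).as_matrix();print(s['eef_pos'],M.round(3),s['width'],'yaw',np.degrees(np.arctan2(M[1,0],M[0,0])))
p=[.5365,-.1895,.258]
print(tool(cw(p,(-.045,.045,.104+.06))[0]))
P=np.array([(-75,90,68),(75,90,68),(-45,70,107),(-45,20,107)])/1000
print(proj('w2',cw(p,P)).round(0).tolist())
```

```text
[ 0.48231203 -0.15090783  0.27472698] [[-0.22   0.975 -0.004]
 [ 0.975  0.221  0.013]
 [ 0.014 -0.001 -1.   ]] 0.050115132887698415 yaw 102.73956478176567
[ -7.75229604  -2.16281063 110.63187354]
[[283.0, 161.0], [434.0, 156.0], [314.0, 188.0], [316.0, 241.0]]
```

View pics/w2.png

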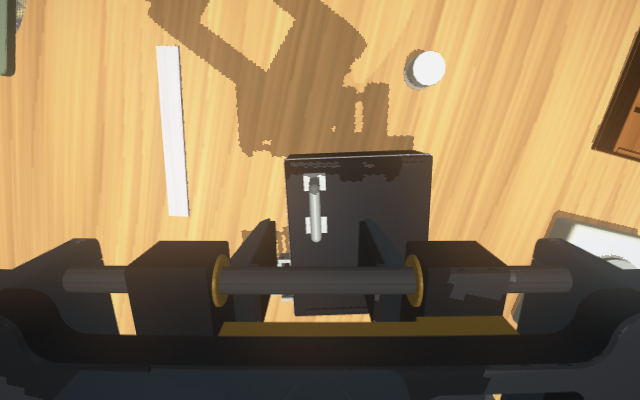

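In the wrist view the handle bar runs (315,183)–(317,240), within 2 px of the prediction. The latch is hidden behind the finger at (285,265), so I'll check it in the side view.

Run:
```python
from h import *
snap('side','side2')
p=[.5365,-.1895,.258]
a=cv2.imread('pics/side2.png')[110:220,250:400];cv2.imwrite('pics/s2c.png',np.clip(cv2.resize(a,None,fx=5,fy=5,interpolation=cv2.INTER_CUBIC)*1.4,0,255).astype(np.uint8))
for th in(0,2):
    a=th-np.radians(35);print(th,(proj('side2',cw(p,[(-.085-.056*np.sin(a),y,.058+.056*np.cos(a)) for y in(-.066,-.024)]))-[250,110])*5)
```

```text
0 [[379.84839624 142.55607619]
 [376.25335377 186.26525525]]
2 [[512.54469737 191.12524097]
 [511.54490166 235.0143432 ]]
```

View pics/s2c.png

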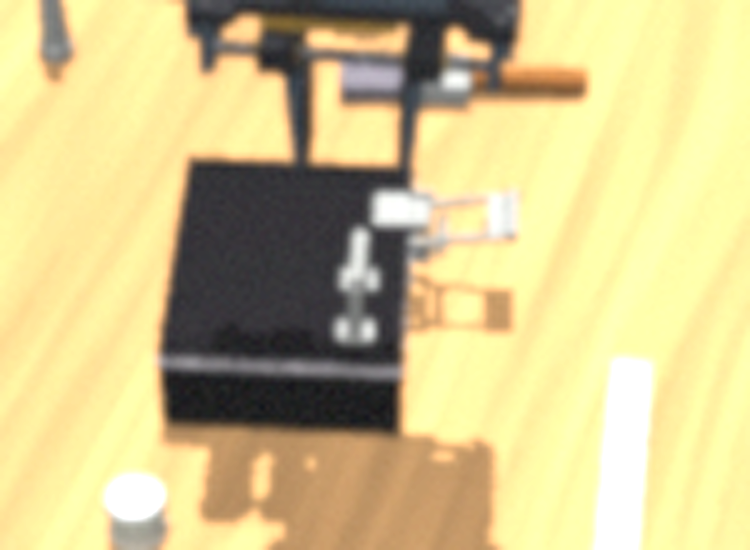

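The side view shows the latch bar at (512,213), which matches the predicted fully open position, and the lid is still shut. Next I'll go down on the handle.

Request:
drive_tool([
  {"xyz": [-8,-2,20],"turn": -2},
  {"xyz": [0,0,30],"turn": 0},
  {"xyz": [0,0,30],"turn": 0},
  {"xyz": [0,0,15],"turn": 0},
  {"xyz": [0,0,0],"turn": 0},
])

```text
t: 6.45
eef_pos: [0.4797, -0.1627, 0.1767]
tool_rot: [-1.918, -2.479, -0.011]
ft_force: [-0.5, 0.2, -0.1]
width: 0.0505
```

Run:
```python
from h import *
p=[.5365,-.1895,.258]
print(tool(cw(p,(-.045,.045,.164))[0]),env.sense()['tool_rot'])
```

```text
[ 4.4407455   3.01593379 12.73651809] [-1.91805012 -2.47871118 -0.01109949]
```

Request:
drive_tool([
  {"xyz": [4,3,6],"turn": 0},
  {"xyz": [0,0,6],"turn": 0},
  {"xyz": [0,0,0],"turn": 0},
])

```text
t: 6.75
eef_pos: [0.4819, -0.159, 0.1652]
tool_rot: [-1.922, -2.479, -0.012]
ft_force: [0.3, 0.3, -0.7]
width: 0.0501
```

Request:
drive_tool([
  {"xyz": [0,0,0],"turn": 0},
  {"xyz": [0,0,0],"turn": 0},
  {"xyz": [0,0,0],"turn": 0},
  {"xyz": [0,0,0],"turn": 0},
  {"xyz": [0,0,0],"turn": 0},
  {"xyz": [0,0,0],"turn": 0},
], gripper=1, squeeze=20)

```text
t: 7.35
eef_pos: [0.4822, -0.1595, 0.1672]
tool_rot: [-1.922, -2.482, -0.011]
ft_force: [-3.3, -2.2, 0.6]
width: 0.0092
```

Run:
```python
from h import *
p=[.5365,-.1895,.258]
s=env.sense();M=R.from_rotvec(s['tool_rot']).as_matrix();print(s['eef_pos'],M.round(3))
print(tool(cw(p,(-.045,.045,.164))[0]))
# increments (case x,z) of handle circle
th=np.arange(0,1.46,.1);a0=np.arctan2(44,-120);r=np.hypot(120,44)
q=np.c_[75+r*np.cos(a0-th),60+r*np.sin(a0-th)];print(np.c_[th[1:],np.diff(q,axis=0)].round(1).tolist(),q[-1])
```

```text
[ 0.48221182 -0.15947536  0.16724238] [[-0.25   0.968  0.003]
 [ 0.968  0.25   0.007]
 [ 0.006  0.004 -1.   ]]
[ 2.09731149 -0.19421572  3.25417165]
[[0.1, 5.0, 11.8], [0.2, 6.1, 11.2], [0.3, 7.2, 10.5], [0.4, 8.2, 9.8], [0.5, 9.2, 8.9], [0.6, 10.0, 7.9], [0.7, 10.8, 6.9], [0.8, 11.4, 5.8], [0.9, 11.9, 4.6], [1.0, 12.3, 3.4], [1.1, 12.6, 2.2], [1.2, 12.7, 0.9], [1.3, 12.8, -0.4], [1.4, 12.7, -1.7]] [ 97.96373097 185.73252189]
```

The bar is gripped. I'll lift in arc segments.

Request:
drive_tool([
  {"xyz": [0,2.5,-6],"turn": 0},
  {"xyz": [0,2.5,-6],"turn": 0},
  {"xyz": [0,3,-5.6],"turn": 0},
  {"xyz": [0,3,-5.6],"turn": 0},
  {"xyz": [0,3.5,-5.3],"turn": 0},
  {"xyz": [0,3.7,-5.2],"turn": 0},
  {"xyz": [0,4,-5],"turn": 0},
  {"xyz": [0,4.2,-4.8],"turn": 0},
])

```text
t: 8.15
eef_pos: [0.5077, -0.1528, 0.2116]
tool_rot: [-1.917, -2.479, -0.005]
ft_force: [-1.8, -1.8, -5.4]
width: 0.0093
```

```bash
cat > arc.py <<'E'
from h import *
p=[.5365,-.1895,.258]
s=env.sense();M=R.from_rotvec(s['tool_rot']).as_matrix();g=s['eef_pos']+M[:,2]*.06
d=g-cw(p,(.075,.045,.06))[0];c=np.array([np.cos(p[2]),np.sin(p[2])]);x=d[:2]@c;y=d[1]*c[0]-d[0]*c[1]
th=np.arctan2(.044,-.12)-np.arctan2(d[2],x)
print('th',th,'r',np.hypot(x,d[2]),'(nom .1278) y',y,'F',s['ft_force'],'w',s['width'],M[:,2].round(3))
for t in(th+.2,th+.4,1.4):
    a=np.arctan2(44,-120)-t;print(t,tool(cw(p,(.075+.1278*np.cos(a),.045,.06+.1278*np.sin(a)))[0]-M[:,2]*.06).round(1))
E
python3 arc.py
```

```text
th 0.42279212915632813 r 0.13100573557691658 (nom .1278) y -0.0016533469158620598 F [-1.77320501 -1.80498374 -5.35887603] w 0.00930204550773343 [-0.004  0.007 -1.   ]
0.6227921291563281 [  1.9  21.8 -14.2]
0.8227921291563282 [  2.   44.2 -26.4]
1.4 [  2.4 116.5 -34.4]
```

Request:
drive_tool([
  {"xyz": [0,5,-4.6],"turn": 0},
  {"xyz": [0,5.2,-4.2],"turn": 0},
  {"xyz": [0,5.4,-4],"turn": 0},
  {"xyz": [0,5.5,-3.7],"turn": 0},
  {"xyz": [0,5.6,-3.4],"turn": 0},
  {"xyz": [0,5.7,-3.1],"turn": 0},
  {"xyz": [0,5.8,-2.8],"turn": 0},
  {"xyz": [0,5.9,-2.4],"turn": 0},
])

```text
t: 8.95
eef_pos: [0.5472, -0.1415, 0.2425]
tool_rot: [-1.91, -2.466, 0.014]
ft_force: [-4.9, -2.6, 0.2]
width: 0.0096
```

```bash
python3 arc.py
```

```text
th 0.8067180917530481 r 0.13368981480024256 (nom .1278) y -0.0006210844375008316 F [-4.85228566 -2.57686959  0.17291004] w 0.009622951352716482 [-0.023  0.007 -1.   ]
1.006718091753048 [ 0.8 26.6 -3. ]
1.2067180917530482 [ 1.  51.9 -6.4]
1.4 [ 1.1 76.5 -4.8]
```

Request:
drive_tool([
  {"xyz": [0,6,-2],"turn": 0},
  {"xyz": [0,6,-1.8],"turn": 0},
  {"xyz": [0,6,-1.4],"turn": 0},
  {"xyz": [0,6,-1.2],"turn": 0},
  {"xyz": [0,6,-0.8],"turn": 0},
  {"xyz": [0,6,-0.6],"turn": 0},
  {"xyz": [0,6,-0.3],"turn": 0},
  {"xyz": [0,6,0],"turn": 0},
])

```text
t: 9.75
eef_pos: [0.5942, -0.1287, 0.2562]
tool_rot: [-1.908, -2.463, 0.021]
ft_force: [-4.3, -1.4, 2.9]
width: 0.0096
```

```bash
python3 arc.py
```

```text
th 1.180772990858091 r 0.13629661396268353 (nom .1278) y -0.00022799661004912217 F [-4.27514989 -1.43643223  2.89777601] w 0.009553915735243277 [-0.029  0.005 -1.   ]
1.380772990858091 [ 0.3 26.1  9.4]
1.5807729908580912 [ 0.3 50.9 15.3]
1.4 [ 0.3 28.5  9.7]
```

Request:
drive_tool([
  {"xyz": [0,6,1],"turn": 0},
  {"xyz": [0,6,1.2],"turn": 0},
  {"xyz": [0,6,1.4],"turn": 0},
  {"xyz": [0,6,1.6],"turn": 0},
  {"xyz": [0,5,1.6],"turn": 0},
  {"xyz": [0,4,1.2],"turn": 0},
  {"xyz": [0,0,0],"turn": 0},
  {"xyz": [0,0,0],"turn": 0},
])

```text
t: 10.55
eef_pos: [0.6331, -0.118, 0.2529]
tool_rot: [-1.913, -2.472, 0.007]
ft_force: [-3.8, -1.2, 4.1]
width: 0.0096
```

```bash
python3 arc.py
```

```text
th 1.4829826034620106 r 0.1376668055835202 (nom .1278) y 3.5007884053169305e-05 F [-3.78839212 -1.21983769  4.12880011] w 0.009596625030479793 [-0.015  0.006 -1.   ]
1.6829826034620106 [-0.1 21.5 18.3]
1.8829826034620107 [-0.2 43.3 31.7]
1.4 [ -0.2 -12.8   7.4]
```

Request:
drive_tool([
  {"xyz": [0,0,0],"turn": 0},
  {"xyz": [0,0,0],"turn": 0},
  {"xyz": [0,0,0],"turn": 0},
  {"xyz": [0,0,0],"turn": 0},
  {"xyz": [0,0,-10],"turn": 0},
  {"xyz": [0,0,-15],"turn": 0},
  {"xyz": [0,0,-20],"turn": 0},
  {"xyz": [0,0,-20],"turn": 0},
  {"xyz": [0,0,-20],"turn": 0},
  {"xyz": [0,0,-20],"turn": 0},
  {"xyz": [0,0,0],"turn": 0},
], gripper=0.45)

```text
t: 11.65
eef_pos: [0.6365, -0.1185, 0.3638]
tool_rot: [-1.919, -2.475, -0.005]
ft_force: [-0.2, -0.8, -0.1]
width: 0.025
```

Run:
```python
from h import *
snap('side','side3');s=env.sense();print(s['t'],s['eef_pos'],s['ft_force'],s['width'])
p=[.5365,-.1895,.258]
a=cv2.imread('pics/side3.png')[60:220,230:400];cv2.imwrite('pics/s3c.png',np.clip(cv2.resize(a,None,fx=3.5,fy=3.5,interpolation=cv2.INTER_CUBIC)*1.4,0,255).astype(np.uint8))
for th in(1.1,1.3,1.45,1.57):
    # lid top-face front corners, local (-150, +8) from hinge
    u=np.array([-.15,.008]);P=[(.075+u[0]*np.cos(th)+u[1]*np.sin(th),y,.06-u[0]*np.sin(th)+u[1]*np.cos(th)) for y in(-.09,.09)]
    print(th,((proj('side3',cw(p,P))-[230,60])*3.5).round().tolist())
```

```text
11.7 [ 0.63599271 -0.11843786  0.36202814] [-0.09748961  0.49450664 -0.08979583] 0.024977059620351447
1.1 [[263.0, 172.0], [245.0, 308.0]]
1.3 [[231.0, 162.0], [209.0, 298.0]]
1.45 [[205.0, 157.0], [181.0, 293.0]]
1.57 [[185.0, 156.0], [159.0, 292.0]]
```

View pics/s3c.png

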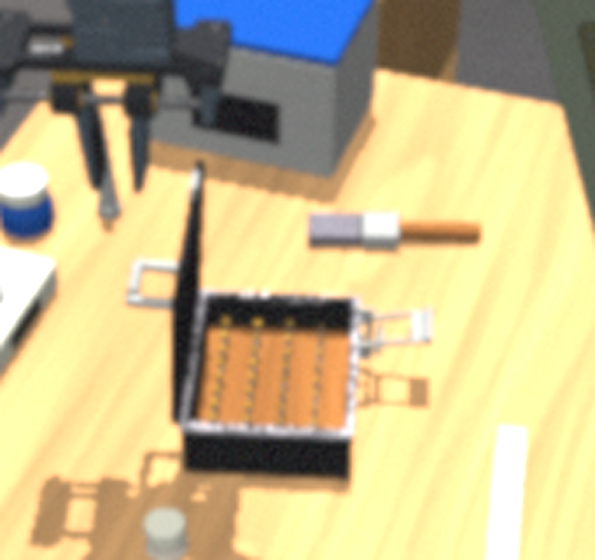

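The side view shows the far lid corner at (200,163), so the lid is at about 1.45–1.5 rad. The latch bar sticks out at (422,325), still open, and the gripper is clear with no force on it. I'm handing in.

```bash
python3 -c "
from h import *
print(env.finish_job())"
```

```text
the job is handed in; nothing more can be done
None
```

The wide case's latch is fully open and its lid stands open at about 1.45–1.5 rad. I handed the job in at about 11.7 s of the 45 s.

- **Latch:** I pushed it open with closed fingers. A side picture before I lifted the lid showed the tab where the fully open position (2.0 rad) should put it.
- **Lid:** I swung it up by the handle, let go and backed straight up. The last side picture shows the lid near upright, the latch still open and the gripper clear. The wrist force was about 0.5 N, which is noise level.
- **Narrow case:** the arm never went near it or the turquoise look-alike. I did not take a closing picture of its latch.
- **Small deviations:** the finger tips rose about 9 mm during the latch push. The bar slid up to about 10 mm along the pads during the lift. Neither changed the outcome.

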